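# Set the polariser ring to the red dot and take the reading

### The arm

A 6-joint arm with a two-finger parallel gripper is mounted at the origin on a cart in front of the work surface, level with it; the furniture and walls round the work are solid. World frame = base frame: x ahead of the robot, y to its left, z up, the work surface at z = 0. Lengths are in m, angles in degrees, forces in N, time in s.
With the tool pointing down it reaches from about 0.275 to 0.75 m from the base axis. Payload 10.2 kg.
Tool frame: the origin (TCP) lies midway between the tips of the shut fingers; the grasp point (between the pads) lies ctrl.hold_point_z behind it (ctrl.hold_point_z is the distance from the TCP to the grasp point, in m); z points along the fingers, y is the line along which they close (so a half turn about z gives the same grasp; the last joint's range is limited). The gripper opens to 85 mm and grips with 20 to 120 N. Pads are 22 mm wide; open, the fingers measure 114 mm over their backs; the gripper's body (76 mm by 85 mm) begins 54 mm behind the grasp point. The pads swing forward as they close: fully open they stand 13 mm farther back than shut.
Start: joints at [-12.8, 17.928, 85.812, -0, 76.261, -12.8], TCP at [0.525, -0, 0.192] pointing down, gripper open.
Joint ranges: [-168.41, 168.41], [-55.51, 124.54], [10.69, 146.95], [-70.63, 250.63], [1, 178], [-165.06, 165.06]. Speed limits (degrees/s): [136.94, 136.94, 172.46, 180, 180, 180].

### API

Orientations are given as a 3x3 rotation matrix whose columns are the frame's x, y, z axes.
In Python, from workcell import ctrl gives the robot as it stands.
- The arm moves only by the tool apply_moves, never from a script. Its argument "targets" is a list of rows, each an object of numbers: "tx", "ty", "tz": the shift along the tool's x, y, z normalised to -1 to 1, where 1 is 200 mm; "yaw": the turn about the tool's z normalised to -1 to 1, where 1 is 360 degrees. In form: [{"tx": .., "ty": .., "tz": .., "yaw": ..}, ...]. A call has 1 to 20 rows; each row is the pose to reach, as a shift and turn from the pose commanded when the call began, along the tool's axes at that moment, turning the shorter way round; what a row does not reach only later rows make up. A row lasts 1/8 s, in which the tool goes at most 62.5 mm and 10.7 degrees, less where a joint would pass 70% of its speed; a pose out of reach is approached as far as the arm can. A call with a number of a shift or a turn outside -1 to 1 is refused whole. A call with a gripper value outside its range is refused whole. "grip" is the closure, from 0 (fully open) to 1 (shut), set as the call begins (left out, the last holds). The fingers move at their own pace and stop on an object; "newtons" is the grip in N (left out, the last holds). Time passes only in rows, so rows that repeat a pose let the fingers close. It gives the time, the measured TCP pose, the force, the opening and the grip force at its end, in the units of the state.
- ctrl.get_obs(): the state, without advancing time (a new reading comes with each control period).
- ctrl.capture(name): name is "scene" or "side" or "wrist"; returns a dict with "frame" (480x640x3 uint8, red, green, blue), "camera_matrix" (3x3 intrinsics, pixels), "pose" (4x4, takes a point from camera to world coordinates). Camera axes: x right, y up, looking along -z (the intrinsics and any distortion apply to the point x, -y, -z); pixel columns grow to the right and rows downward; lengths in m; the calibration is good to about 2 mm. A picture is of the moment at which its call begins. There is no depth.
- ctrl.finish_job(): hands the job in; it is judged then, once.
Trained networks look in the newest picture that a camera, given by its name, has taken for a name from the list of things; names that differ only in an ending like _2 or _b are one class to them, and where a whole thing is asked for, a point or a joint stands for the part that bears it (a point fixed in the world has none). Each returns a list of dicts, best first, with "confidence" (0 to 1); they miss things now and then, are a little off and sometimes report something else, mostly with a low value. They report only what shows in the picture. A call takes as long as a camera call.
- ctrl.regions_of(query, camera): "pixels" (480x640 bool, what is visible of it) and "centre" ([row, column] in pixels, amid what is visible of it).
- ctrl.landmark_of(query, camera): "centre" ([row, column] in pixels: a listed point, or the origin of a listed thing).
The state is a dict: "time": time; "qpos": joint angles; "qd": joint speeds; "tau": joint torques, N m; "position": TCP position; "tool_rot": TCP orientation; "contact_force": force on the tool from outside, world axes, zero at the start; "torque": the same for the moment, N m; "gripper_width": opening from 0.0 (shut) to 1.0 (fully open); "finger_force": force on a finger pad.
Only numpy, scipy, OpenCV 4.12 (cv2) and the standard library are available. Lean on these libraries where they do the work, as an engineer would, in place of code of your own. Each camera call takes 0.05 s, during which the arm holds its last target. There are 200 camera calls.

### The job

With the fingertips, push the lever pin of the polariser ring gently round its arc until the pointer aims at the centre of the red dot; do not grip it. Only then press the green button right down to take the reading, and let go. Nothing is picked up: leave the dish on the window, and everything standing around, where it is.

Things in the scene. Friction and masses are not known exactly. Their poses are not given: they have to be found in the camera images.
- stage: Polarising light stage, fixed: round grey housing 252 mm across, metal scale plate (244 mm across) on top, 30 mm above the counter. Origin: centre of its underside, on the ring's axis; z up; its -x axis points to the middle of the scale, roughly at the robot (turned up to 20 degrees). In the middle a fixed window 92 mm across, its top 46 mm up.
- polarizer: Black ring, 160 mm outside diameter, top 43 mm up, turning about the stage's vertical axis (origin on it at counter level). Its -x axis runs from the axis to the pin; a flat arm 14 mm wide, top 43 mm up, ends 99 mm out. Turns 1.35 rad either way from the stage's -x to hard stops, starts within 0.3 rad of the middle, needs about 1.6 N at the pin and stays where left, with no spring or coasting.
- lever_pin (a point): Centre of the top of the upright round lever pin on the ring: 12 mm diameter, steel with a black upper half, 90 mm from the axis, standing free from 43 to 87 mm above the counter. Push it sideways along its arc.
- pointer_aim (a point): Point on the scale plate at which the ring's pointer (the short black needle at the outer end of the arm) aims: 112 mm from the axis, about 8 mm beyond the needle's tip, on the line from the axis through the lever pin. The dot centres lie on this same circle.
- read_button_top (a point): Centre of the top of the green push button, 24 mm across, on a black housing 40 mm across, on the scale plate's left side 104 mm from the axis; top 58 mm above the counter when up, pressed straight down.
- read_button (a joint): Travel of the green button: 0 up, 0.006 m fully down; springs back when let go. It needs about 1 N to start and 4 N to go fully down.
- red_dot: Red dot, 14 mm across and flat, on the scale plate 112 mm from the axis; origin at its centre (30 mm above the counter). The setting wanted. The four dots stand 32 and 62 degrees to either side of the stage's -x axis; which colour is where changes.
- blue_dot: Blue dot, 14 mm across and flat, on the scale plate 112 mm from the axis; origin at its centre (30 mm above the counter). Another setting, not wanted. The four dots stand 32 and 62 degrees to either side of the stage's -x axis; which colour is where changes.
- yellow_dot: Yellow dot, 14 mm across and flat, on the scale plate 112 mm from the axis; origin at its centre (30 mm above the counter). Another setting, not wanted. The four dots stand 32 and 62 degrees to either side of the stage's -x axis; which colour is where changes.
- green_dot: Green dot, 14 mm across and flat, on the scale plate 112 mm from the axis; origin at its centre (30 mm above the counter). Another setting, not wanted. The four dots stand 32 and 62 degrees to either side of the stage's -x axis; which colour is where changes.
- dish: Sample: closed clear petri dish, 60 mm across, 15 mm high, lying loose on the window in the middle of the ring, its top 61 mm above the counter; origin at the centre of its underside. To be left alone.
- amber_bottle_small: Small amber glass bottle with black cap, 33 mm across, 86 mm tall, standing; origin at the centre of its underside. Bystander, to be left alone.
- black_stopper: Black rubber stopper, 38 mm across, 30 mm tall, standing; origin at the centre of its underside. Bystander, to be left alone.
- beaker: Small glass beaker, 46 mm across, 57 mm tall, standing; origin at the centre of its underside. Bystander, to be left alone.
- blue_cap_tube: Lying centrifuge tube with blue cap, 109 mm long, 22 mm thick; origin at the centre of its underside. Bystander, to be left alone.
- black_marker: Lying black marker pen, 132 mm long, 15 mm thick; origin at the centre of its underside. Bystander, to be left alone.

How it is judged:
By the outcome, as a careful person would: the job done as asked, in the order asked, and still so for the second after the job is handed in, with the robot touching nothing.
It also fails if it takes over 45 s, if anything falls off the work surface, if the arm or the gripper's body presses on something with over 40 N, if the wrist force passes 120 N, or if a joint passes its speed limit or range.

## Working session

There is one attempt and no reset: what is moved stays moved. The work goes in short steps, Python scripts to look and compute and a tool call to move; the robot and the scene stay as the last step left them, time stands still between calls to the robot, and variables do not carry over. Pictures are saved under pics/ and viewed, at most 10 in all, crops included, and the job is handed in when it is done.

Besides the shell and the picture viewer there is one more tool, called after ">>>" as name(argument=value, ...) on one line, values as JSON. apply_moves: Moves the arm, as the interface text tells. Its arguments: {"type":"object","properties":{"targets":{"type":"array","items":{"type":"object","properties":{"tx":{"type":"number","minimum":-1,"maximum":1},"ty":{"type":"number","minimum":-1,"maximum":1},"tz":{"type":"number","minimum":-1,"maximum":1},"yaw":{"type":"number","minimum":-1,"maximum":1}}}},"grip":{"type":"number"},"newtons":{"type":"number"}},"required":["targets"]}

```bash
mkdir -p pics
cat > h.py <<'E'
import numpy as np, cv2
from workcell import ctrl
def ray(c,rc):
    K=np.array(c["camera_matrix"]);P=np.array(c["pose"])
    d=np.linalg.inv(K)@[rc[1],rc[0],1]; d=np.array([d[0],-d[1],-d[2]])
    return P[:3,3],P[:3,:3]@d
def at(c,rc,z):
    o,d=ray(c,rc); return (o+d*(z-o[2])/d[2])
def proj(c,p):
    P=np.array(c["pose"]);q=P[:3,:3].T@(np.array(p)-P[:3,3]);q=np.array([q[0],-q[1],-q[2]])
    u=np.array(c["camera_matrix"])@q;return u[:2]/u[2]
E
python3 - <<'E'
from h import *
o=ctrl.get_obs();print(o["position"],o["tool_rot"],o["time"],ctrl.hold_point_z)
Z=dict(lever_pin=.087,pointer_aim=.03,read_button_top=.058,red_dot=.03,blue_dot=.03,yellow_dot=.03,green_dot=.03,dish=.046,stage=0,amber_bottle_small=0,black_stopper=0,beaker=0,blue_cap_tube=0,black_marker=0)
ims=[]
for cam in ["scene","side","wrist"]:
    c=ctrl.capture(cam);ims.append(c["frame"])
    cv2.imwrite(f"pics/{cam}0.png",c["frame"][:,:,::-1])
    for k,z in Z.items():
        r=ctrl.landmark_of(k,cam)
        if r: print(cam,k,np.round(r[0]["centre"]),round(r[0]["confidence"],2),np.round(at(c,r[0]["centre"],z),4))
m=np.vstack([ims[0],np.hstack([cv2.resize(i,(320,240)) for i in ims[1:]])])
cv2.imwrite("pics/all0.png",cv2.resize(m,(533,600))[:,:,::-1])
E
```

```text
[5.24688292e-01 4.18854545e-05 1.91196197e-01] [[-1.06509936e-05  9.99999120e-01 -1.32694125e-03]
 [ 9.99999964e-01  1.10060231e-05  2.67547778e-04]
 [ 2.67562147e-04 -1.32693835e-03 -9.99999084e-01]] 0.0 0.0187
scene lever_pin [233. 355.] 0.63 [0.469  0.0491 0.087 ]
scene pointer_aim [261. 366.] 0.64 [0.4386 0.0405 0.03  ]
scene read_button_top [228. 279.] 0.46 [0.6054 0.155  0.058 ]
scene red_dot [267. 324.] 0.47 [0.467  0.1262 0.03  ]
scene blue_dot [262. 293.] 0.61 [0.5158 0.1716 0.03  ]
scene yellow_dot [232. 358.] 0.17 [ 0.539  -0.0035  0.03  ]
scene dish [233. 328.] 0.59 [0.5485 0.0676 0.046 ]
scene stage [248. 330.] 0.9 [0.5549 0.0568 0.    ]
scene amber_bottle_small [342. 231.] 0.56 [0.3956 0.3655 0.    ]
scene black_stopper [270. 175.] 0.74 [0.6576 0.3794 0.    ]
scene beaker [247. 329.] 0.64 [0.5602 0.0572 0.    ]
scene black_marker [322. 299.] 0.58 [0.3787 0.2326 0.    ]
side lever_pin [229. 328.] 0.73 [0.5239 0.13   0.087 ]
side pointer_aim [242. 383.] 0.79 [0.4483 0.0382 0.03  ]
side read_button_top [238. 284.] 0.67 [0.6007 0.152  0.058 ]
side red_dot [259. 353.] 0.43 [
[... 518 characters left out ...]
  0.    ]
side black_marker [326. 383.] 0.8 [0.3771 0.231  0.    ]
wrist lever_pin [176. 251.] 0.98 [0.465  0.0438 0.087 ]
wrist pointer_aim [167. 241.] 0.74 [0.4434 0.0452 0.03  ]
wrist read_button_top [ 38. 414.] 0.56 [0.6001 0.152  0.058 ]
wrist red_dot [ 70. 266.] 0.57 [0.4732 0.1321 0.03  ]
wrist blue_dot [ 31. 324.] 0.79 [0.5262 0.1635 0.03  ]
wrist yellow_dot [240. 290.] 0.67 [ 0.4902 -0.0316  0.03  ]
wrist green_dot [198. 253.] 0.53 [0.4532 0.0135 0.03  ]
wrist dish [153. 352.] 0.83 [0.552  0.0597 0.046 ]
wrist black_stopper [268. 206.] 0.49 [ 0.3856 -0.0766  0.    ]
wrist beaker [316. 304.] 0.56 [ 0.501  -0.1414  0.    ]
wrist blue_cap_tube [265. 207.] 0.89 [ 0.3871 -0.0733  0.    ]
```

View pics/all0.png

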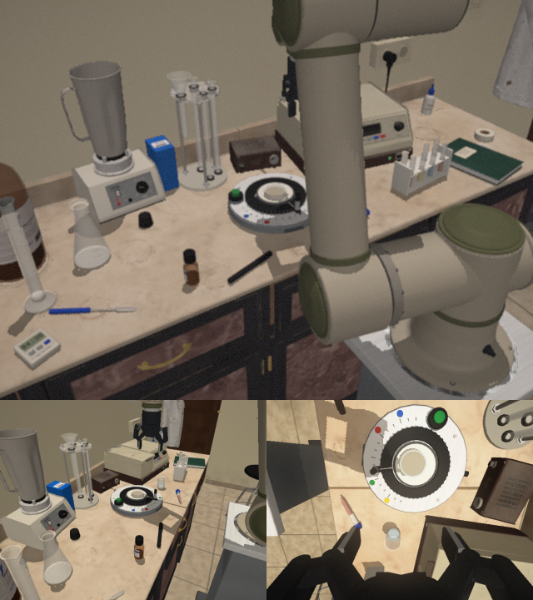

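The wrist view shows the whole stage: pin on the left at about (251,176), red dot at (266,70), blue at (324,31), green button at (414,38). The red dot is the inner one on the robot's left. I'll refine these with colour blobs.

```bash
cat >> h.py <<'E'
from scipy.optimize import least_squares
from scipy import ndimage
H=dict(red=(0,8),yellow=(22,36),green=(45,85),blue=(100,125))
def dots(c,guess):
    hsv=cv2.cvtColor(c["frame"],cv2.COLOR_RGB2HSV);out={}
    for k,g in guess.items():
        lo,hi=H[k];h=hsv[:,:,0].astype(int)
        m=((h>=lo)&(h<=hi)|((k=="red")&(h>172)))&(hsv[:,:,1]>110)&(hsv[:,:,2]>60)
        u,v=proj(c,g);yy,xx=np.mgrid[:480,:640]
        m&=np.hypot(xx-u,yy-v)<14
        l,n=ndimage.label(m)
        if n:
            s=ndimage.sum(m,l,range(1,n+1));i=np.argmax(s)+1
            if s[i-1]>8: out[k]=(np.array(ndimage.center_of_mass(l==i)),int(s[i-1]))
    return out
E
python3 - <<'E'
from h import *
c=ctrl.capture("wrist")
g=dict(blue=(.526,.1635,.03),red=(.473,.132,.03),green=(.4532,.0135,.03),yellow=(.490,-.0316,.03))
d=dots(c,g);ang=dict(blue=62,red=32,green=-32,yellow=-62)
W={k:at(c,v[0],.03)[:2] for k,v in d.items()}
print({k:(np.round(v[0],1),v[1],np.round(W[k],4)) for k,v in d.items()})
def f(p): return np.concatenate([p[:2]+.112*np.array([-np.cos(np.radians(ang[k]+p[2])),np.sin(np.radians(ang[k]+p[2]))])-W[k] for k in W])
s=least_squares(f,[.553,.061,9],x_scale=[.01,.01,1]);print(s.x,np.round(s.fun*1000,1))
r=ctrl.landmark_of("lever_pin","wrist")[0]["centre"];p=at(c,r,.087)[:2]-s.x[:2];print("pin",np.hypot(*p),np.degrees(np.arctan2(p[1],-p[0])))
b=at(c,ctrl.regions_of("read_button_top","wrist")[0]["centre"],.058);print("btn",b)
cv2.imwrite("pics/w1.png",cv2.resize(c["frame"][0:300,200:500],(600,600))[:,:,::-1])
E
```

```text
{'blue': (array([ 31.9, 320.3]), 192, array([0.5227, 0.1631])), 'red': (array([ 71.4, 267.1]), 191, array([0.4739, 0.1313])), 'green': (array([197.6, 253.3]), 112, array([0.4538, 0.0143])), 'yellow': (array([240.5, 288.5]), 118, array([ 0.4884, -0.0321]))}
[0.5573786  0.05643533 9.91169955] [-0.1 -0.2  0.2 -0.1 -0.2  0.1  0.1  0.2]
pin 0.09034147321467995 -7.3481283281222005
btn [0.59978788 0.15048071 0.058     ]
```

View pics/w1.png

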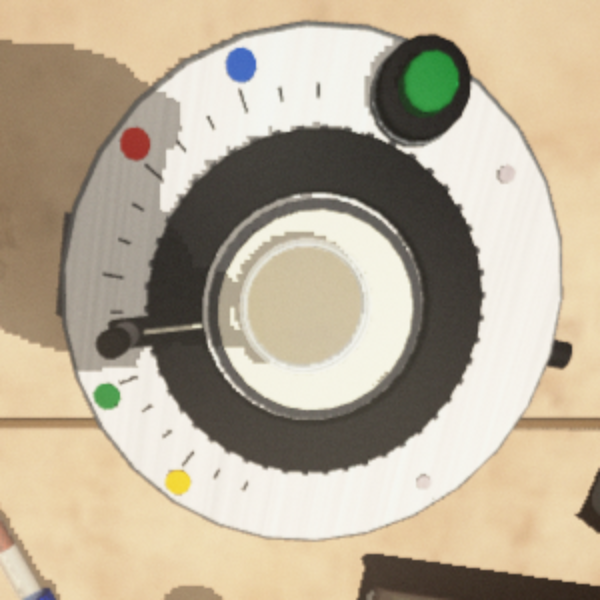

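The fit is tight: centre (0.5574, 0.0564), pin at -7.3°, red dot at 41.9°. I'll shut the fingers and go down behind the pin.

>>> apply_moves(grip=1, targets=[{"tx":0.036,"ty":-0.26,"tz":0.1,"yaw":-0.02},{"tx":0.036,"ty":-0.26,"tz":0.3,"yaw":-0.02},{"tx":0.036,"ty":-0.26,"tz":0.4,"yaw":-0.02},{"tx":0.036,"ty":-0.26,"tz":0.4,"yaw":-0.02},{"tx":0.036,"ty":-0.26,"tz":0.4,"yaw":-0.02},{"tx":0.036,"ty":-0.26,"tz":0.52,"yaw":-0.02},{"tx":0.036,"ty":-0.26,"tz":0.62,"yaw":-0.02},{"tx":0.036,"ty":-0.26,"tz":0.66,"yaw":-0.02},{"tx":0.036,"ty":-0.26,"tz":0.66,"yaw":-0.02}])

```text
time: 3.52
position: [0.4733, 0.0071, 0.0603]
tool_rot: [[-0.125, 0.992, 0.0], [0.992, 0.125, -0.0], [-0.0, 0.0, -1.0]]
contact_force: [0.4, -0.2, 0.9]
gripper_width: -0.001
finger_force: 0.0
```

Run:
```python
from h import *
for n in ["wrist","scene"]:
    c=ctrl.capture(n);cv2.imwrite(f"pics/{n}2.png",c["frame"][:,:,::-1])
C=np.array([.5574,.0564]);o=ctrl.get_obs();t=o["position"];R=o["tool_rot"]
for off in (17,):
  for ph in np.linspace(-7.3,41.9,9):
    a=np.radians(ph);q=C+.09*np.array([-np.cos(a),np.sin(a)])-off/1000*np.array([np.sin(a),np.cos(a)])
    d=R.T@np.array([*(q-t[:2]),0]);print(off,round(ph,1),np.round(d[:2]/.2,3),round((ph+7.2)/360,3))
```

```text
17 -7.3 [ 0.106 -0.003] -0.0
17 -1.2 [ 0.155 -0.01 ] 0.017
17 5.0 [ 0.204 -0.011] 0.034
17 11.1 [ 0.253 -0.008] 0.051
17 17.3 [0.302 0.002] 0.068
17 23.4 [0.349 0.016] 0.085
17 29.6 [0.394 0.035] 0.102
17 35.8 [0.437 0.059] 0.119
17 41.9 [0.477 0.087] 0.136
```

View pics/wrist2.png

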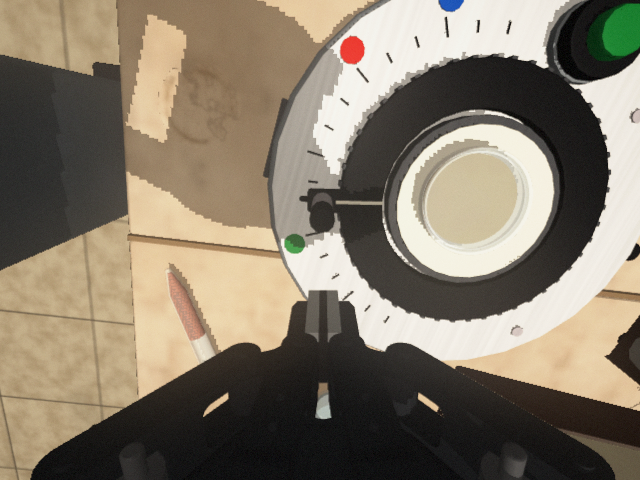

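The view shows the shut fingers (323,300) in line with the pin (322,212), and the red dot at (352,50). I'll push to about 30°.

>>> apply_moves(targets=[{"tx":0.05,"ty":0,"tz":0,"yaw":0},{"tx":0.08,"ty":-0.002,"tz":0,"yaw":0},{"tx":0.106,"ty":-0.003,"tz":0,"yaw":0},{"tx":0.13,"ty":-0.007,"tz":0,"yaw":0.008},{"tx":0.155,"ty":-0.01,"tz":0,"yaw":0.017},{"tx":0.18,"ty":-0.011,"tz":0,"yaw":0.025},{"tx":0.204,"ty":-0.011,"tz":0,"yaw":0.034},{"tx":0.229,"ty":-0.01,"tz":0,"yaw":0.042},{"tx":0.253,"ty":-0.008,"tz":0,"yaw":0.051},{"tx":0.278,"ty":-0.003,"tz":0,"yaw":0.06},{"tx":0.302,"ty":0.002,"tz":0,"yaw":0.068},{"tx":0.326,"ty":0.009,"tz":0,"yaw":0.076},{"tx":0.349,"ty":0.016,"tz":0,"yaw":0.085},{"tx":0.372,"ty":0.025,"tz":0,"yaw":0.093},{"tx":0.394,"ty":0.035,"tz":0,"yaw":0.102},{"tx":0.394,"ty":0.035,"tz":0,"yaw":0.102}])

```text
time: 5.62
position: [0.4701, 0.0866, 0.0598]
tool_rot: [[0.492, 0.871, 0.0], [0.871, -0.492, 0.0], [0.0, 0.0, -1.0]]
contact_force: [0.8, -0.4, -0.6]
gripper_width: 0.001
finger_force: 0.0
```

```bash
cat > m.py <<'E'
from h import *
import sys
c=ctrl.capture("wrist");cv2.imwrite(f"pics/{sys.argv[1]}.png",c["frame"][:,:,::-1])
C=np.array([.5574,.0564]);ang=dict(blue=71.9,red=41.9,green=-22.1,yellow=-52.1)
P=lambda a,r:C+r*np.array([-np.cos(np.radians(a)),np.sin(np.radians(a))])
d=dots(c,{k:(*P(a,.112),.03) for k,a in ang.items()})
W={k:at(c,v[0],.03)[:2] for k,v in d.items()}
print({k:(np.round(d[k][0],1),d[k][1],np.round(1000*(W[k]-P(ang[k],.112)),1)) for k in W})
pa=lambda w,C=C:(round(np.hypot(*(w-C)),4),round(np.degrees(np.arctan2(w[1]-C[1],-(w[0]-C[0]))),2))
if "red" in W: print("red",pa(W["red"]))
for n,z in (("lever_pin",.087),("pointer_aim",.03)):
    for r in ctrl.landmark_of(n,"wrist")[:1]: print(n,np.round(r["centre"]),round(r["confidence"],2),pa(at(c,r["centre"],z)[:2]))
o=ctrl.get_obs();R=np.array(o["tool_rot"]);t=np.array(o["position"]);x=R[:2,0]
print("tcp",t,"yaw",np.degrees(np.arctan2(x[0],x[1])),o["contact_force"],o["time"])
E
python3 m.py w3
```

```text
{'blue': (array([108.8, 338.2]), 430, array([0.1, 0.1])), 'red': (array([196.4, 294.4]), 365, array([-0.1, -0.1]))}
red (np.float64(0.1121), np.float64(41.83))
tcp [0.46998718 0.08620654 0.05978505] yaw 29.463165262550255 [ 0.52971801 -0.43501001 -0.62110677] 5.775
```

View pics/w3.png

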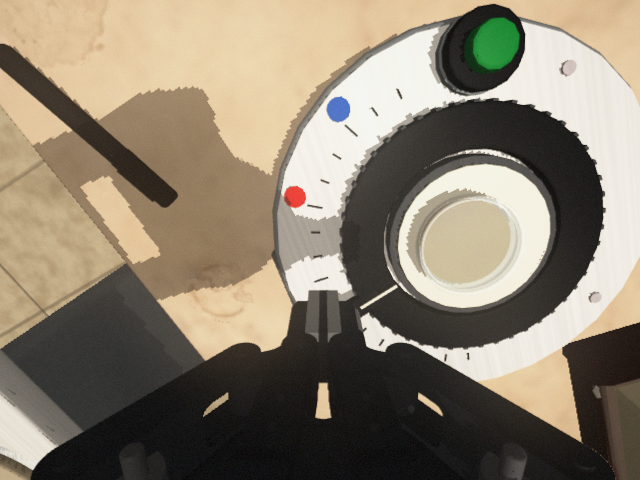

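The pin no longer shows ahead of the fingers, so I'll work out the ring angle from the light line on the arm at (360,307)-(395,287) and check another camera.

Run:
```python
from h import *
c=ctrl.capture("wrist");C=np.array([.5574,.0564])
for rc in ((307,360),(298,377),(288,395)):
    w=at(c,rc,.043)[:2]-C;print(np.hypot(*w),np.degrees(np.arctan2(w[1],-w[0])))
ims=[]
for n in ("side","scene"):
    s=ctrl.capture(n);f=s["frame"]
    u,v=proj(s,(.48,.08,.05)).astype(int);print(n,u,v)
    for k in("lever_pin","pointer_aim"): 
        for r in ctrl.landmark_of(k,n)[:1]:print(k,r["centre"],r["confidence"],at(s,r["centre"],.087 if k=="lever_pin" else .03))
    ims.append(cv2.resize(f[v-60:v+60,u-60:u+60],(400,400),interpolation=cv2.INTER_CUBIC))
cv2.imwrite("pics/s3.png",np.hstack(ims)[:,:,::-1])
```

```text
0.08204907606497543 -6.082072601428759
0.0693222211583712 -6.856741535883799
0.05593379053209562 -7.7453437598426875
side 359 239
lever_pin [221.3, 369.4] 0.59 [0.46740258 0.07020329 0.087     ]
pointer_aim [242.1, 381.6] 0.83 [0.44963074 0.04013154 0.03      ]
scene 339 249
lever_pin [233.9, 356.3] 0.82 [0.46436023 0.04994374 0.087     ]
pointer_aim [262.0, 365.0] 0.85 [0.43837863 0.04411928 0.03      ]
```

View pics/s3.png

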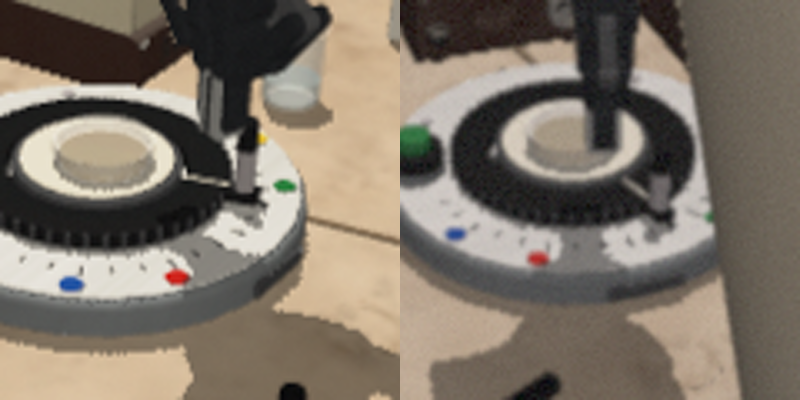

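Run:
```python
from h import *
o=ctrl.get_obs();t=np.array(o["position"]);print(t,o["qpos"],o["gripper_width"],o["time"])
for n in ("wrist","side","scene"):
    s=ctrl.capture(n);u=proj(s,(.48,.08,.05))
    print(n,"cam",np.round(s["pose"][:3,3],3),"tcp",np.round(proj(s,t)),"tcp+5cm",np.round(proj(s,t+[0,0,.05])),"pin top/bot",np.round(proj(s,(.468,.045,.087))),np.round(proj(s,(.468,.045,.043))))
    if n!="wrist": print("crop tcp",200+(proj(s,t)-u.astype(int))*3.33, 200+(proj(s,t+[0,0,.05])-u.astype(int))*3.33)
    cv2.imwrite(f"pics/{n}4.png",s["frame"][:,:,::-1])
s=cv2.imread("pics/side4.png")
cv2.imwrite("pics/s4.png",cv2.resize(s[100:300,280:480],(600,600),interpolation=cv2.INTER_CUBIC))
```

```text
[0.47005549 0.08618935 0.05978181] [-3.69537189e+00  2.10066515e+01  1.03336174e+02  1.41768874e-03
  5.56604990e+01  2.58241939e+01] -0.004085303404458384 6.125
wrist cam [0.509 0.157 0.242] tcp [324. 275.] tcp+5cm [324. 321.] pin top/bot [358. 358.] [351. 315.]
side cam [0.225 0.789 0.516] tcp [364. 238.] tcp+5cm [366. 214.] pin top/bot [374. 215.] [372. 235.]
crop tcp [216.59821035 195.54495325] [222.18671648 116.21210691]
scene cam [-0.405  0.636  0.794] tcp [340. 249.] tcp+5cm [340. 228.] pin top/bot [357. 232.] [357. 250.]
crop tcp [202.13018082 199.20947782] [202.63239379 131.33108563]
```

View pics/s4.png

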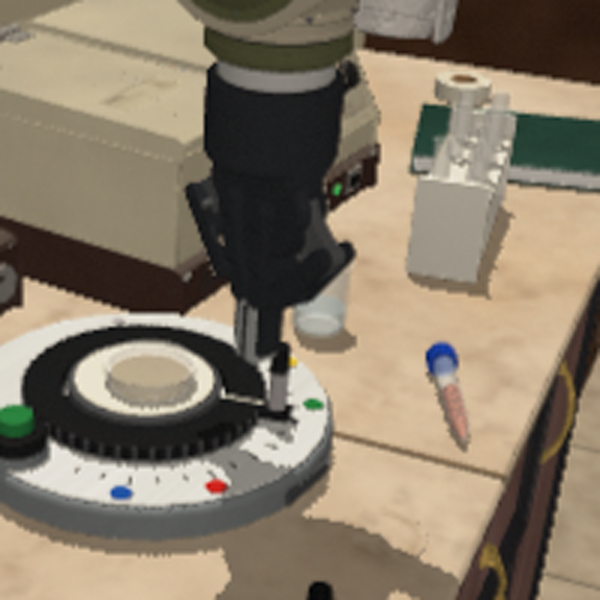

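Run:
```python
from h import *
o=ctrl.get_obs();t=np.array(o["position"]);R=np.array(o["tool_rot"])
w=ctrl.capture("wrist");s=ctrl.capture("side");q=ctrl.capture("scene")
for dz in (0,.01,.02,.03,.04,.05):
  for dx in (-.011,.011):
    p=t+R@[dx,0,-dz]; print(dz,dx,np.round(proj(w,p)),np.round((proj(s,p)-[280,100])*3),np.round(200+(proj(q,p)-[339,249])*3.33))
```

```text
0 -0.011 [324. 292.] [266. 408.] [220. 199.]
0 0.011 [324. 257.] [238. 418.] [184. 200.]
0.01 -0.011 [324. 300.] [267. 394.] [220. 186.]
0.01 0.011 [324. 264.] [239. 404.] [184. 186.]
0.02 -0.011 [324. 309.] [268. 380.] [220. 172.]
0.02 0.011 [324. 271.] [240. 390.] [184. 173.]
0.03 -0.011 [324. 319.] [269. 366.] [221. 159.]
0.03 0.011 [324. 279.] [241. 376.] [184. 159.]
0.04 -0.011 [324. 330.] [270. 351.] [221. 145.]
0.04 0.011 [324. 288.] [242. 361.] [184. 145.]
0.05 -0.011 [324. 342.] [271. 337.] [221. 131.]
0.05 0.011 [324. 299.] [243. 346.] [184. 132.]
```

All three cameras agree that the real fingertips sit about 40 mm higher than the reported TCP, so they passed over the pin and nothing was touched. I'll go back behind the pin and lower further in two steps.

>>> apply_moves(targets=[{"tx":-0.168,"ty":0.104,"tz":-0.02,"yaw":-0.05},{"tx":-0.337,"ty":0.207,"tz":-0.02,"yaw":-0.102},{"tx":-0.337,"ty":0.207,"tz":-0.02,"yaw":-0.102},{"tx":-0.337,"ty":0.207,"tz":0,"yaw":-0.102},{"tx":-0.337,"ty":0.207,"tz":0.05,"yaw":-0.102},{"tx":-0.337,"ty":0.207,"tz":0.1,"yaw":-0.102},{"tx":-0.337,"ty":0.207,"tz":0.14,"yaw":-0.102},{"tx":-0.337,"ty":0.207,"tz":0.18,"yaw":-0.102},{"tx":-0.337,"ty":0.207,"tz":0.18,"yaw":-0.102}])

```text
time: 7.55
position: [0.4726, 0.0073, 0.0232]
tool_rot: [[-0.125, 0.992, -0.001], [0.992, 0.125, 0.0], [0.0, -0.001, -1.0]]
contact_force: [-0.5, -0.6, 0.5]
gripper_width: 0.004
finger_force: 0.0
```

```bash
python3 m.py w5
python3 - <<'E'
from h import *
s=ctrl.capture("side")["frame"][140:290,260:460]
w=cv2.imread("pics/w5.png")[:,:,::-1]
cv2.imwrite("pics/s5.png",np.hstack([cv2.resize(s,(400,300),interpolation=cv2.INTER_CUBIC),cv2.resize(w,(400,300))])[:,:,::-1])
E
```

```text
{'red': (array([ 33.1, 360.2]), 610, array([ 0., -0.])), 'green': (array([264.6, 290.4]), 314, array([-0.1,  0.1]))}
red (np.float64(0.112), np.float64(41.9))
lever_pin [250. 320.] 0.82 (np.float64(0.0912), np.float64(-6.89))
tcp [0.47309504 0.00714875 0.02400744] yaw -7.19382873336709 [0.36079162 0.18910054 0.27795846] 7.7
```

View pics/s5.png

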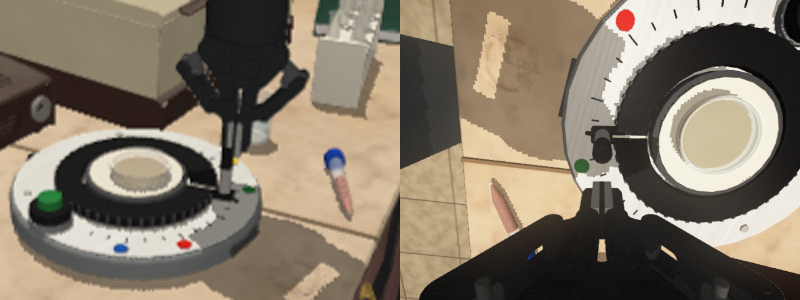

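The fingertips now stand level with the pin, just behind it. I'll repeat the push.

>>> apply_moves(targets=[{"tx":0.05,"ty":0,"tz":0,"yaw":0},{"tx":0.08,"ty":-0.002,"tz":0,"yaw":0},{"tx":0.106,"ty":-0.003,"tz":0,"yaw":0},{"tx":0.13,"ty":-0.007,"tz":0,"yaw":0.008},{"tx":0.155,"ty":-0.01,"tz":0,"yaw":0.017},{"tx":0.18,"ty":-0.011,"tz":0,"yaw":0.025},{"tx":0.204,"ty":-0.011,"tz":0,"yaw":0.034},{"tx":0.229,"ty":-0.01,"tz":0,"yaw":0.042},{"tx":0.253,"ty":-0.008,"tz":0,"yaw":0.051},{"tx":0.278,"ty":-0.003,"tz":0,"yaw":0.06},{"tx":0.302,"ty":0.002,"tz":0,"yaw":0.068},{"tx":0.326,"ty":0.009,"tz":0,"yaw":0.076},{"tx":0.349,"ty":0.016,"tz":0,"yaw":0.085},{"tx":0.372,"ty":0.025,"tz":0,"yaw":0.093},{"tx":0.394,"ty":0.035,"tz":0,"yaw":0.102},{"tx":0.394,"ty":0.035,"tz":0,"yaw":0.102}])

```text
time: 9.75
position: [0.47, 0.0866, 0.0238]
tool_rot: [[0.492, 0.871, 0.0], [0.871, -0.492, 0.0], [0.0, 0.0, -1.0]]
contact_force: [0.3, 0.3, 0.7]
gripper_width: -0.001
finger_force: 0.0
```

```bash
python3 m.py w6
```

```text
{'blue': (array([104.6, 341.4]), 613, array([0., 0.])), 'red': (array([209.2, 289.1]), 511, array([-0.2, -0. ])), 'yellow': (array([409.4, 436.8]), 82, array([-0.,  1.]))}
red (np.float64(0.1121), np.float64(41.82))
lever_pin [301. 324.] 0.69 (np.float64(0.0914), np.float64(29.55))
tcp [0.4698062  0.08630097 0.02375643] yaw 29.460391679927675 [ 0.24059249  0.13549918 -0.60588658] 9.9
```

View pics/w6.png

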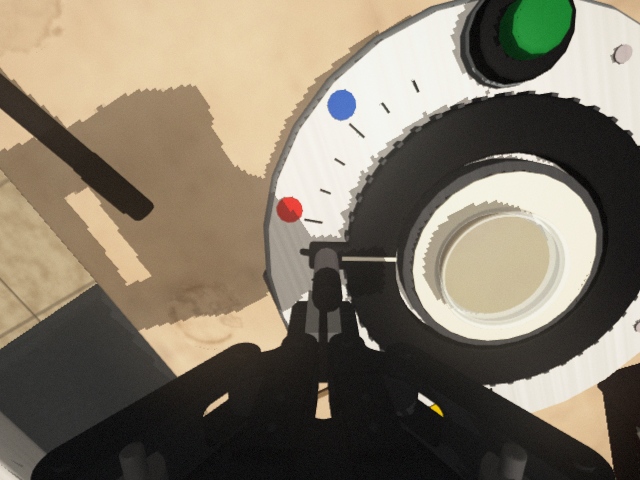

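The push works: the arm line runs (343,258)-(395,259), the needle is at (305,252) and the red dot at (289,209). I'll measure the ring angle from the line and set the remaining push.

```bash
cat >> m.py <<'E'
# ring angle: light engraved line on the arm, resampled in polar coordinates about the axis at z=.043
g=cv2.cvtColor(c["frame"],cv2.COLOR_RGB2GRAY).astype(float)
a0=float(sys.argv[2])
A=np.arange(a0-6,a0+6,.1);out=[]
for r in np.arange(.056,.074,.002):
    uv=np.array([proj(c,(*P(a,r),.043)) for a in A])
    v=ndimage.map_coordinates(g,[uv[:,1],uv[:,0]],order=1)
    w=np.clip(v-(v.min()+v.max())/2,0,None);out.append((A*w).sum()/w.sum())
print("line",np.round(out,2),np.median(out))
tgt=41.9;from_cmd=np.degrees(np.arctan2(x[0],x[1]))
E
python3 m.py w7 29.5
python3 - <<'E'
import numpy as np
C=np.array([.5574,.0564])
def q(a): a=np.radians(a);return C+.09*np.array([-np.cos(a),np.sin(a)])-.017*np.array([np.sin(a),np.cos(a)])
a=np.radians(29.5);R=np.array([[np.sin(a),np.cos(a)],[np.cos(a),-np.sin(a)]]) # cols x,y
for d in (3,6,9,10,11,12,12.5,13): print(d,np.round(R.T@(q(29.5+d)-q(29.5))/.2,4),round(d/360,4))
E
```

```text
{'blue': (array([104. , 341.5]), 611, array([ 0., -0.])), 'red': (array([208.6, 289. ]), 512, array([-0.2, -0. ])), 'yellow': (array([409.3, 436.6]), 83, array([-0.2,  1. ]))}
red (np.float64(0.1121), np.float64(41.82))
lever_pin [301. 326.] 0.75 (np.float64(0.0902), np.float64(29.57))
tcp [0.46988099 0.08620216 0.0237842 ] yaw 29.500654549104013 [ 0.21036688  0.45892197 -0.07915187] 10.05
line [30.18 30.17 30.35 30.21 30.19 30.3  30.27 30.26 30.28] 30.263126032244884
3 [ 0.0237 -0.0038] 0.0083
6 [ 0.0475 -0.0064] 0.0167
9 [ 0.0714 -0.0078] 0.025
10 [ 0.0794 -0.0079] 0.0278
11 [ 0.0874 -0.008 ] 0.0306
12 [ 0.0954 -0.0078] 0.0333
12.5 [ 0.0994 -0.0077] 0.0347
13 [ 0.1034 -0.0076] 0.0361
```

>>> apply_moves(targets=[{"tx":0.0237,"ty":-0.0038,"tz":0,"yaw":0.0083},{"tx":0.0475,"ty":-0.0064,"tz":0,"yaw":0.0167},{"tx":0.0635,"ty":-0.0073,"tz":0,"yaw":0.0222},{"tx":0.0714,"ty":-0.0078,"tz":0,"yaw":0.025},{"tx":0.0794,"ty":-0.0079,"tz":0,"yaw":0.0278},{"tx":0.085,"ty":-0.008,"tz":0,"yaw":0.0297},{"tx":0.085,"ty":-0.008,"tz":0,"yaw":0.0297},{"tx":0.085,"ty":-0.008,"tz":0,"yaw":0.0297}])

```text
time: 11.05
position: [0.4769, 0.1019, 0.0238]
tool_rot: [[0.645, 0.764, 0.0], [0.764, -0.645, 0.0], [0.0, -0.0, -1.0]]
contact_force: [-0.0, -0.9, 0.4]
gripper_width: 0.004
finger_force: 0.2
```

```bash
python3 m.py w8 41
```

```text
{'blue': (array([139.5, 315.6]), 579, array([0., 0.])), 'red': (array([245.4, 285.6]), 467, array([-0.3, -0.1]))}
red (np.float64(0.1121), np.float64(41.76))
lever_pin [301. 327.] 0.96 (np.float64(0.0901), np.float64(40.08))
tcp [0.47691335 0.10192925 0.02379601] yaw 40.20891348488354 [-0.23672309 -0.38933801  0.16656557] 11.2
line [40.32 40.31 40.41 40.41 40.56 40.71 40.48 40.53 40.68] 40.47654630999859
```

>>> apply_moves(targets=[{"tx":0.006,"ty":-0.001,"tz":0,"yaw":0.002},{"tx":0.011,"ty":-0.0018,"tz":0,"yaw":0.004},{"tx":0.011,"ty":-0.0018,"tz":0,"yaw":0.004},{"tx":0.011,"ty":-0.0018,"tz":0,"yaw":0.004},{"tx":0.005,"ty":-0.0018,"tz":0,"yaw":0.004},{"tx":-0.1,"ty":-0.0018,"tz":0,"yaw":0.004},{"tx":-0.1,"ty":-0.0018,"tz":-0.3,"yaw":0.004},{"tx":-0.35,"ty":0.1,"tz":-0.6,"yaw":0.004},{"tx":-0.35,"ty":0.1,"tz":-0.6,"yaw":0.004},{"tx":-0.35,"ty":0.1,"tz":-0.6,"yaw":0.004},{"tx":-0.35,"ty":0.1,"tz":-0.6,"yaw":0.004}])

```text
time: 12.58
position: [0.4465, 0.0361, 0.1424]
tool_rot: [[0.664, 0.747, -0.002], [0.747, -0.664, 0.001], [-0.001, -0.002, -1.0]]
contact_force: [0.2, -1.0, 0.0]
gripper_width: -0.004
finger_force: 0.0
```

```bash
python3 m.py w9 41.8
python3 - <<'E'
from h import *
f=cv2.imread("pics/w9.png");c=ctrl.capture("wrist")
u,v=proj(c,(.483,.123,.04)).astype(int);print(u,v);u=min(max(u,60),580);v=min(max(v,60),420)
cv2.imwrite("pics/w9c.png",cv2.resize(f[v-60:v+60,u-60:u+60],(600,600),interpolation=cv2.INTER_CUBIC))
E
```

```text
{'blue': (array([ 39.9, 288.6]), 255, array([0.2, 0.2])), 'red': (array([117.8, 271.9]), 224, array([-0. ,  0.1])), 'green': (array([235.7, 345.8]), 135, array([ 0.1, -0. ])), 'yellow': (array([247.8, 407.3]), 159, array([-0.1, -0.3]))}
red (np.float64(0.1121), np.float64(41.95))
pointer_aim [116. 273.] 0.85 (np.float64(0.1114), np.float64(42.5))
tcp [0.44665617 0.03610304 0.1427084 ] yaw 41.603375756713184 [ 0.46551647 -0.4684761  -0.11094697] 12.725
line [42.06 42.03 42.03 42.01 42.02 41.98 41.97 41.95 41.95] 42.00970322453014
285 117
```

View pics/w9c.png

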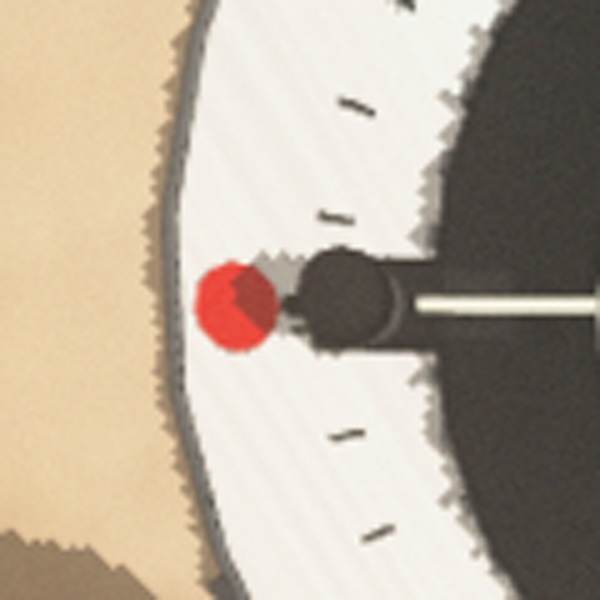

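The pointer aims at the middle of the red dot: ring 42.0°, dot 41.95°. Before the press I'll check the clearance to the tube stand and box behind, and work out the shift to the button.

Run:
```python
from h import *
c=ctrl.capture("scene")
for n,rc in dict(standL=(212,222),standFront=(224,246),standR=(215,272),box=(204,280),boxR=(200,335)).items(): print(n,np.round(at(c,rc,0),3))
w=ctrl.capture("wrist");o=ctrl.get_obs();t=np.array(o["position"]);R=np.array(o["tool_rot"])
r=ctrl.regions_of("read_button_top","wrist")
if r: print("btn wrist",r[0]["confidence"],at(w,r[0]["centre"],.058))
b=np.array([.5998,.1505,.0]);d=R.T@(b-t);print(t,d/.2)
```

```text
standL [0.821 0.204 0.   ]
standFront [0.741 0.177 0.   ]
standR [0.745 0.106 0.   ]
box [0.78  0.066 0.   ]
boxR [ 0.725 -0.06   0.   ]
btn wrist 0.41 [ 0.41440276 -0.07344744  0.058     ]
[0.44690041 0.03579133 0.14329106] [0.93687712 0.19110368 0.7158617 ]
```

>>> apply_moves(targets=[{"tx":0.25,"ty":0.05,"tz":0,"yaw":0},{"tx":0.5,"ty":0.1,"tz":0,"yaw":0},{"tx":0.75,"ty":0.15,"tz":0,"yaw":0},{"tx":0.937,"ty":0.191,"tz":0,"yaw":0},{"tx":0.937,"ty":0.191,"tz":0.2,"yaw":0},{"tx":0.937,"ty":0.191,"tz":0.4,"yaw":0},{"tx":0.937,"ty":0.191,"tz":0.515,"yaw":0},{"tx":0.937,"ty":0.191,"tz":0.515,"yaw":0},{"tx":0.937,"ty":0.191,"tz":0.515,"yaw":0}])

```text
time: 14.05
position: [0.6008, 0.1502, 0.042]
tool_rot: [[0.665, 0.747, 0.002], [0.747, -0.665, 0.0], [0.001, 0.001, -1.0]]
contact_force: [0.8, -0.4, -0.6]
gripper_width: -0.002
finger_force: 0.0
```

Run:
```python
from h import *
ims=[]
o=ctrl.get_obs();t=np.array(o["position"]);print(t)
for n in ("side","wrist"):
    c=ctrl.capture(n);u,v=proj(c,(.6,.15,.08)).astype(int)
    r=ctrl.regions_of("read_button_top",n)
    if r: print(n,r[0]["confidence"],at(c,r[0]["centre"],.058),r[0]["pixels"].sum())
    h=60 if n=="side" else 140
    u=min(max(u,h),639-h);v=min(max(v,h),479-h);print(n,u,v)
    ims.append(cv2.resize(c["frame"][v-h:v+h,u-h:u+h],(400,400),interpolation=cv2.INTER_CUBIC))
cv2.imwrite("pics/b1.png",np.hstack(ims)[:,:,::-1])
```

```text
[0.60080471 0.15019316 0.04200176]
side 0.56 [0.59432806 0.15810258 0.058     ] 102
side 284 227
wrist 0.79 [0.60358687 0.15485836 0.058     ] 1157
wrist 323 308
```

View pics/b1.png

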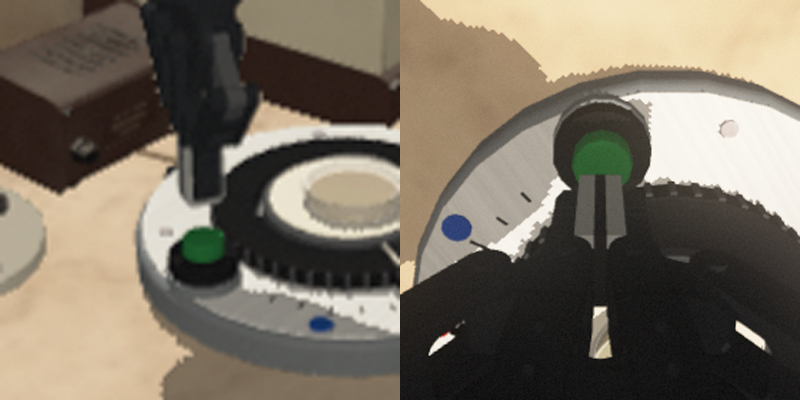

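The fingertips hover squarely over the button, so I'll press slowly and watch the force.

>>> apply_moves(targets=[{"tx":0,"ty":0,"tz":0.05,"yaw":0},{"tx":0,"ty":0,"tz":0.09,"yaw":0},{"tx":0,"ty":0,"tz":0.11,"yaw":0},{"tx":0,"ty":0,"tz":0.125,"yaw":0},{"tx":0,"ty":0,"tz":0.135,"yaw":0},{"tx":0,"ty":0,"tz":0.135,"yaw":0}])

```text
time: 15.0
position: [0.6, 0.1501, 0.0139]
tool_rot: [[0.665, 0.747, -0.0], [0.747, -0.665, -0.0], [-0.0, -0.0, -1.0]]
contact_force: [-3.4, 0.1, 4.2]
gripper_width: 0.003
finger_force: 1.6
```

>>> apply_moves(targets=[{"tx":0,"ty":0,"tz":0.005,"yaw":0},{"tx":0,"ty":0,"tz":0.01,"yaw":0},{"tx":0,"ty":0,"tz":0.01,"yaw":0}])

```text
time: 15.38
position: [0.6002, 0.1501, 0.0125]
tool_rot: [[0.665, 0.747, 0.0], [0.747, -0.665, -0.0], [0.0, 0.0, -1.0]]
contact_force: [-4.9, -0.8, 8.2]
gripper_width: -0.001
finger_force: 4.1
```

>>> apply_moves(targets=[{"tx":0,"ty":0,"tz":0.005,"yaw":0},{"tx":0,"ty":0,"tz":0.01,"yaw":0},{"tx":0,"ty":0,"tz":0.01,"yaw":0}])

```text
time: 15.75
position: [0.6004, 0.1501, 0.0122]
tool_rot: [[0.664, 0.747, 0.001], [0.747, -0.664, -0.0], [0.001, 0.001, -1.0]]
contact_force: [-11.0, -2.6, 21.5]
gripper_width: -0.0
finger_force: 10.8
```

Run:
```python
from h import *
o=ctrl.get_obs();print(o["position"],o["contact_force"],o["time"])
```

```text
[0.60036427 0.15012218 0.01220056] [-11.01537183  -2.60956088  21.54957785] 15.75
```

The button is hard against its stop: 0.3 mm of travel for 13 N more. I'll let go and back off.

>>> apply_moves(targets=[{"tx":0,"ty":0,"tz":-0.02,"yaw":0},{"tx":0,"ty":0,"tz":-0.08,"yaw":0},{"tx":0,"ty":0,"tz":-0.3,"yaw":0},{"tx":0,"ty":0,"tz":-0.6,"yaw":0},{"tx":-0.3,"ty":-0.1,"tz":-0.6,"yaw":0},{"tx":-0.6,"ty":-0.19,"tz":-0.6,"yaw":0},{"tx":-0.9,"ty":-0.19,"tz":-0.6,"yaw":0},{"tx":-0.94,"ty":-0.19,"tz":-0.6,"yaw":0},{"tx":-0.94,"ty":-0.19,"tz":-0.6,"yaw":0},{"tx":-0.94,"ty":-0.19,"tz":-0.6,"yaw":0}])

```text
time: 17.0
position: [0.4477, 0.0354, 0.1299]
tool_rot: [[0.664, 0.748, 0.001], [0.748, -0.664, 0.0], [0.0, 0.0, -1.0]]
contact_force: [-0.8, -0.0, -0.8]
gripper_width: 0.0
finger_force: 0.0
```

```bash
python3 m.py w10 42
python3 - <<'E'
from h import *
c=ctrl.capture("wrist")
for n,z in(("dish",.046),("read_button_top",.058)):
    r=ctrl.landmark_of(n,"wrist");print(n,[ (x["confidence"],at(c,x["centre"],z)) for x in r[:1]])
E
```

```text
{'blue': (array([ 36.3, 284.8]), 284, array([0.2, 0.2])), 'red': (array([117.9, 267.5]), 246, array([-0.1,  0.2])), 'green': (array([240.6, 344.9]), 149, array([-0. , -0.2])), 'yellow': (array([252.8, 408.8]), 172, array([ 0. , -0.3]))}
red (np.float64(0.1122), np.float64(41.94))
lever_pin [114. 286.] 0.73 (np.float64(0.0916), np.float64(42.32))
pointer_aim [117. 266.] 0.88 (np.float64(0.1133), np.float64(42.31))
tcp [0.44722022 0.03544574 0.12961298] yaw 41.58986434235254 [-0.23929239  0.06098949 -0.31746575] 17.15
line [41.97 41.98 41.97 41.94 41.94 42.   42.03 42.02 42.  ] 41.97552430339585
dish [(0.93, array([0.55063411, 0.06152862, 0.046     ]))]
read_button_top [(0.35, array([ 0.49969049, -0.09826127,  0.058     ]))]
```

The ring still stands at 41.98° against the red dot's 41.94°, the dish is where it was, and the arm touches nothing. I'll hand in.

```bash
python3 -c "
from workcell import ctrl
print(ctrl.finish_job())"
```

```text
the job is handed in; nothing more can be done
None
```

I pushed the polariser pointer to the red dot (ring 41.98°, dot 41.94°), then pressed the green button to its stop and let go. The job was handed in at about 17 s with the arm clear and the dish left on its window.

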